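Uncap the dividing fixture and index it to the third stop

ROBOT

A 6-joint arm with a two-finger parallel gripper is mounted at the origin on the work surface. World frame = base frame: x ahead of the robot, y to its left, z up, the work surface at z = 0. Lengths are in m, angles in rad, forces in N, time in s.
With the tool pointing down it reaches from about 0.4 to 0.925 m from the base axis. Payload 3.4 kg.
Tool frame: the origin (TCP) lies midway between the tips of the shut fingers; the grasp point (between the pads) lies 19 mm behind it; z points along the fingers, y is the line along which they close (so a half turn about z gives the same grasp; the last joint's range is limited). The gripper opens to 85 mm and grips with 20 to 120 N. Pads are 22 mm wide; open, the fingers measure 114 mm over their backs; the gripper's body (76 mm by 85 mm) begins 54 mm behind the grasp point. The pads swing forward as they close: fully open they stand 13 mm farther back than shut.
Start: joints at [-1.202, 0.307, 1.506, -0, 1.328, -0.073], TCP at [0.246, -0.52, 0.231] pointing down, gripper open.
Joint ranges: [-3.12, 3.12], [-1.05, 2.28], [0.14, 2.33], [-1.42, 4.57], [0.1, 2.73], [-2.68, 2.68]. Speed limits (rad/s): [2.57, 2.57, 3.14, 3.14, 3.14, 3.14].

INTERFACE

Orientations are given as [roll, pitch, yaw] about the fixed x, y, z axes, in that order (R = Rz(yaw) Ry(pitch) Rx(roll)).
In Python, from rig import get_obs, camera, sign_off gives the robot as it stands.
- The arm moves only by the tool play_rows, never from a script. Its argument "steps" is a list of rows, each an object with "grip": the opening, from -1 (shut) to 1 (fully open), so that 0 is half open; "delta_pos": the shift along the tool's x, y, z in m, a list of three; "dr": the turn, a rotation vector about the tool's x, y, z in rad, a list of three. In form: [{"grip": grip, "delta_pos": [dx, dy, dz], "dr": [rx, ry, rz]}, ...]. A call has exactly 10 rows; each row shifts and turns the commanded pose from where the row before left it, along the tool's axes as they then stand; what a row does not reach is not made up. A row lasts 1/12 s, in which the tool goes at most 41.7 mm and 7.16 degrees, less where a joint would pass 70% of its speed; a pose out of reach is approached as far as the arm can. A call with a gripper value outside its range is refused whole. The fingers move at their own pace and stop on an object; the grip force is fixed at half the most. Time passes only in rows, so rows that do not move let the fingers close, or fill a call up. It gives the time, the measured TCP pose, the force, the opening and the grip force at its end, in the units of the state.
- get_obs(): the state, without advancing time (a new reading comes with each control period).
- camera(name): name is "side" or "top"; returns a dict with "pixels" (400x640x3 uint8, blue, green, red), "intrinsics" (3x3 intrinsics, pixels), "origin" and "attitude" of the camera in the world. Camera axes: x right, y down, z forward; pixel columns grow to the right and rows downward; lengths in m; the calibration is good to about 2 mm. A picture is of the moment at which its call begins. There is no depth.
- sign_off(): hands the job in; it is judged then, once.
The state is a dict: "time": time; "joint_positions": joint angles; "joint_velocities": joint speeds; "tau": joint torques, N m; "position": TCP position; "tool_rot": TCP orientation; "contact_force": force on the tool from outside, world axes, zero at the start; "ft_torque": the same for the moment, N m; "finger_gap": finger opening in m; "grasp_force": force on a finger pad.
Only numpy, scipy, OpenCV 4.12 (cv2) and the standard library are available. Lean on these libraries where they do the work, as an engineer would, in place of code of your own. Each camera call takes 0.05 s, during which the arm holds its last target. There are 200 camera calls.

TASK

Lift the loose dust cap off the indexing knob of the dividing fixture and set it down gently, upright, in the round recess of the wooden block. Then grip the knob and turn it clockwise (seen from above) from its home stop, counting the clicks: stop at the third click, never running on past it, and finish while still holding the knob there in your grip. Leave the shaft, the tin and the wrench where they are.

Things in the scene. Friction and masses are not known exactly. Their poses are not given: they have to be found in the camera images.
- fixture: The dividing fixture, bolted down: a 150 x 150 mm steel base plate and a dark steel top plate on four pillars, top face 40 mm above the bench; a small aluminium pointer block at the middle of its -x edge. Origin: centre of its underside, on the dial's axis; z up. It stands left or right on the bench, turned by up to 20 degrees.
- dial (a joint): Angle (rad) of the dividing plate with its knob about the fixture's vertical axis; the plate is a steel disc, 124 mm across, with a ring of 15 small holes, top face 49 mm above the bench. 0 = home stop, where it starts; grows clockwise from above, to 2.51. A detent clicks every 24 degrees: at 0.419, 0.838, 1.257 (third). Between clicks 0.06 to 0.2 N m resist, past half way they pull on.
- knob: The indexing knob, in the middle of the disc and turning with it, hidden under the cap at first: an upright black plastic bar 40 mm long (its x), 14 mm wide (its y, the way to grip it), 34 mm high. Origin: centre of the bar's underside, on the axis, 53 mm above the bench, on a hub 50 mm across whose top is at that height. At home its long side lies along the fixture's x.
- knob_grip (a point): Point on the knob's axis where to grip it, 24 mm above the knob's underside (77 mm above the bench, 10 mm below the knob's top).
- cap: The loose grey plastic dust cap, about 120 g, standing over the knob on the disc: a round cup turned mouth down, 64 mm across outside, 58 inside, 48 high, 44 deep inside, with a stub handle 22 mm across and 26 mm high on top (74 mm in all). Origin: centre of its open lower rim; z up to the handle. Lift it 45 mm or more to clear the knob.
- holder: The holder, fixed to the bench: a wooden block 100 x 100 x 34 mm with one round recess of 70 mm diameter and 14 mm depth in the middle of its top (recess floor 20 mm above the bench). Origin: centre of its underside, on the recess's axis.
- shaft: Bystander: a steel spindle shaft standing upright, 120 mm high, foot of 48 mm diameter. Origin: centre of its underside.
- tin: Bystander: a black tin with a yellow lid, 74 mm diameter, 85 mm high. Origin: centre of its underside.
- wrench: Bystander: a steel wrench 170 mm long, lying flat. Origin: on the bench under its middle.
Things that resemble listed ones, but are neither listed nor needed, are in the scene too. There is more than one size of the cap; the job needs the middle-sized. Of the things that look like the fixture, the smallest one is meant.

How it is judged:
On the way, in this order (a step that is already met when the one before it is completed fails the run):
1. the cap stands upright in the recess of the block, let go, with the knob still at home (horizontal distance between cap and holder below 0.008 m and z of cap in the frame of holder below 0.024 m and angle between cap's own z axis and vertical below 0.12 rad and contact force between the fingers and cap below 0.1 N and value of joint dial below 0.2 rad), for 0.2 s.
2. the knob, gripped, is at the first click (value of joint dial between 0.3 and 0.55 rad and contact force between the fingers and knob above 1 N).
3. the knob, gripped, is at the third click (value of joint dial between 1.147 and 1.367 rad and contact force between the fingers and knob above 2 N), for 0.2 s.
At the end, for the whole second after the job is handed in: Dial at rest at the third click (1.257 rad, within 0.11), fingers still gripping the knob (over 2 N, mid-pads within 30 mm of the grip point); cap upright (within 0.12 rad) and at rest on the recess floor (within 8 mm of its axis, 4 mm of its floor) (all of step 3 and velocity of joint dial between -0.1 and 0.1 rad/s and distance between the grasp point and knob_grip below 0.03 m and horizontal distance between cap and holder below 0.008 m and z of cap in the frame of holder below 0.024 m and angle between cap's own z axis and vertical below 0.12 rad and linear speed of cap below 0.02 m/s); the arm keeps its last pose, push and grip.
It fails at once if the knob ran on past the third click (value of joint dial above 1.46 rad).
It fails at once if the cap was dropped (contact force between the fingers and cap below 0.01 N and linear speed of cap above 0.5 m/s).
It fails at once if a bystander was disturbed (distance of any of shaft, tin, wrench from where it was at the start of the episode above 0.03 m or angle between any of shaft, tin's own z axis and vertical above 0.3 rad).
It also fails if it takes over 59 s, if anything falls off the work surface, if the arm or the gripper's body presses on something with over 40 N, if the wrist force passes 120 N, or if a joint passes its speed limit or range.

## Working session

There is one attempt and no reset: what is moved stays moved. The work goes in short steps, Python scripts to look and compute and a tool call to move; the robot and the scene stay as the last step left them, time stands still between calls to the robot, and variables do not carry over. Pictures are saved under pics/ and viewed, at most 10 in all, crops included, and the job is handed in when it is done.

Besides the shell and the picture viewer there is one more tool, called after "Emit:" by a JSON object that holds its "api" and its "payload". play_rows: Moves the arm, as the interface text tells. Its arguments: {"type":"object","properties":{"steps":{"type":"array","items":{"type":"object","properties":{"grip":{"type":"number"},"delta_pos":{"type":"array","items":{"type":"number"}},"dr":{"type":"array","items":{"type":"number"}}}}}},"required":["steps"]}

```bash
mkdir -p pics; cat > h.py <<'E'
import numpy as np,cv2,json
from rig import get_obs,camera,sign_off
def snap(n,f):
    c=camera(n); cv2.imwrite(f'pics/{f}.png',np.asarray(c['pixels'],np.uint8))
    json.dump({k:np.asarray(c[k]).tolist() for k in('intrinsics','origin','attitude')},open(f'pics/{f}.json','w')); return c
E
python3 - <<'E'
from h import *
for n in('top','side'):
    c=snap(n,n+'0'); print(n,c['intrinsics'],c['origin'],c['attitude'])
print(get_obs())
E
```

```text
top [[447.47476075   0.         315.39089741]
 [  0.         447.47476075 199.68689872]
 [  0.           0.           1.        ]] [ 0.35272573 -0.01995001  1.45448612] [-3.0631859  -0.00319453 -1.54592437]
side [[390.61102107   0.         321.87967462]
 [  0.         390.61102107 193.13857524]
 [  0.           0.           1.        ]] [ 0.34878605 -0.93862737  0.79249518] [-2.24608359  0.01209137 -0.15448254]
{'time': 0.1, 'joint_positions': array([-1.20153366e+00,  3.07490534e-01,  1.50755075e+00, -8.13365447e-08,
        1.32839151e+00, -7.34767635e-02]), 'joint_velocities': array([ 0.00033633, -0.00160466, -0.00476204,  0.00122243, -0.00071397,
       -0.00048701]), 'tau': array([ 5.84970294e-04, -4.58528209e+01, -2.52609122e+01, -1.68033080e-04,
        5.57880179e-03,  1.18798454e-05]), 'position': array([ 0.24610212, -0.51897712,  0.23047452]), 'tool_rot': array([-3.13975747e+00, -1.35007444e-04,  4.42739321e-01]), 'contact_force': array([ 0.21822511, -0.17500802,  0.59516773]), 'ft_torque': array([-0.01944311,  0.05998251, -0.03011452]), 'grasp_force': 0.0, 'finger_gap': 0.0856701204822169}
```

View pics/top0.png

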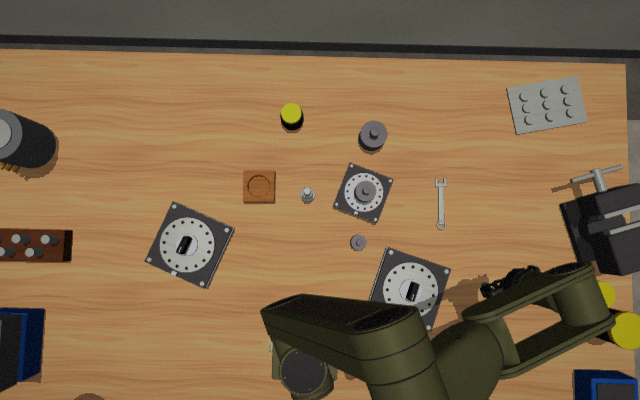

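View pics/side0.png

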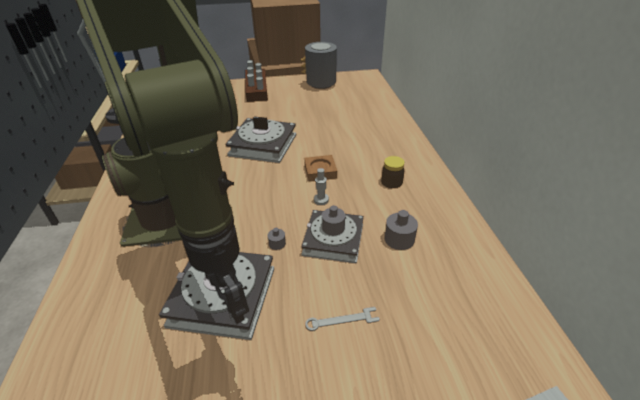

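Fixture-like: top pixels (363,193), (188,245) and (410,290). The one at (363,193) is the smallest and carries a cap. Caps: (365,190) is middle-sized, (373,136) large, (358,242) small. The tin is at (291,115), the shaft at (307,194), the wrench at (440,204) and the holder at (259,187). Next I enlarge to confirm.

```bash
python3 - <<'E'
import cv2
t=cv2.imread('pics/top0.png')[140:250,235:400]; s=cv2.imread('pics/side0.png')[145:265,255:425]
cv2.imwrite('pics/ct.png',cv2.resize(t,None,fx=4.8,fy=4.8,interpolation=2)); cv2.imwrite('pics/cs.png',cv2.resize(s,None,fx=4.7,fy=4.7,interpolation=2))
E
```

```text
(no output)
```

View pics/ct.png

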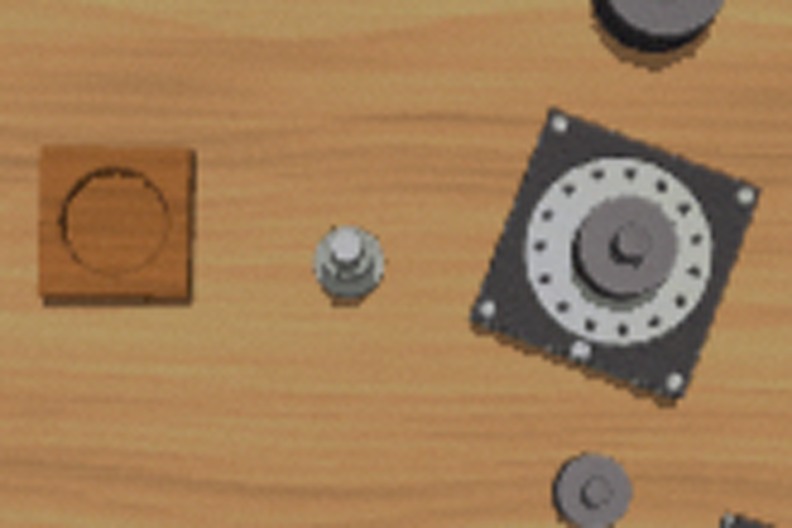

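View pics/cs.png

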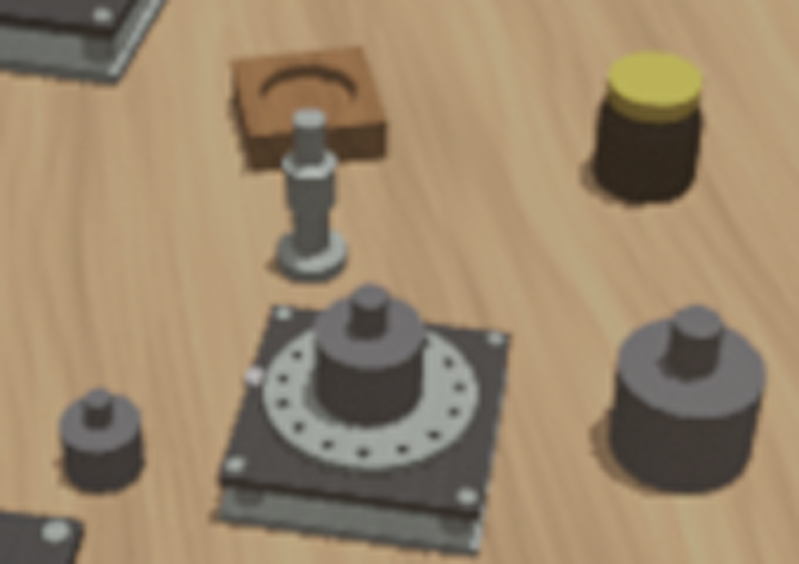

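```bash
cat >> h.py <<'E'
from scipy.spatial.transform import Rotation as Ro
def ray(f,px):
    d=json.load(open(f'pics/{f}.json')); R=Ro.from_euler('xyz',d['attitude']).as_matrix()
    v=R@np.linalg.solve(np.array(d['intrinsics']),[px[0],px[1],1.]); return np.array(d['origin']),v/np.linalg.norm(v)
def tri(rs):
    A=sum(np.eye(3)-np.outer(v,v) for o,v in rs); b=sum((np.eye(3)-np.outer(v,v))@o for o,v in rs)
    p=np.linalg.solve(A,b); return p,[np.linalg.norm((np.eye(3)-np.outer(v,v))@(p-o)) for o,v in rs]
def atz(r,z): o,v=r; return o+v*(z-o[2])/v[2]
E
python3 - <<'E'
from h import *
T=lambda u,v: ray('top0',((u+.5)/4.8-.5+235,(v+.5)/4.8-.5+140))
S=lambda u,v: ray('side0',((u+.5)/4.7-.5+255,(v+.5)/4.7-.5+145))
P={'handle':((634,242),(371,288)),'mm+':((487,309),(283,313)),'++':((560,124),(496,339)),'+-':((746,196),(467,495)),'--':((674,381),(234,465)),'ptr':((580,350),(255,376)),
'h+y-x':((43,296),(234,62)),'h++':((40,147),(362,48)),'h+-':((190,149),(385,122)),'h--':((187,296),(252,138)),'shafttop':((348,240),(310,117)),'tin':((291-235)*4.8 and ((291-235)*4.8,(112-140)*4.8),(655,80))}
Q={}
for k,(a,b) in P.items():
    p,e=tri([T(*a),S(*b)]); Q[k]=p; print(k,p.round(4),np.round(e[0],4))
print('fix',np.mean([Q[k] for k in('mm+','++','+-','--')],0),'hold',np.mean([Q[k] for k in('h+y-x','h++','h+-','h--')],0))
print('topview', 'recess@34',atz(T(114,221),.034),'handle@123',atz(T(634,242),.123),'fix@40',np.mean([atz(T(*P[k][0]),.042) for k in('mm+','++','+-','--')],0),'disc@49',atz(T(619,251),.049))
z=[atz(T(*P[k][0]),.042) for k in('mm+','++','+-','--')]
for a,b in((0,1),(3,2)):
    d=z[b]-z[a]; print('yaw x-edge',np.arctan2(d[1],d[0]))
for a,b in((3,0),(2,1)):
    d=z[b]-z[a]; print('yaw y-edge',np.arctan2(-d[0],d[1]))
E
```

```text
handle [ 0.4903 -0.1739  0.1267] 0.0004
mm+ [ 0.4516 -0.0875  0.0391] 0.0004
++ [ 0.5761 -0.1334  0.0395] 0.0003
+- [ 0.5307 -0.2575  0.0408] 0.0005
-- [ 0.4066 -0.2118  0.0392] 0.0009
ptr [ 0.4261 -0.1488  0.0464] 0.0
h+y-x [0.4547 0.2068 0.0326] 0.001
h++ [0.5538 0.213  0.0301] 0.0001
h+- [0.5537 0.1127 0.0319] 0.0008
h-- [0.4566 0.1116 0.0304] 0.0004
shafttop [0.4853 0.0041 0.1203] 0.0019
tin [0.7334 0.063  0.0805] 0.0016
fix [ 0.49127505 -0.17254642  0.03966646] hold [0.50471023 0.16100124 0.03127386]
topview recess@34 [0.50476394 0.16134375 0.034     ] handle@123 [ 0.49025623 -0.17425552  0.123     ] fix@40 [ 0.49160495 -0.17236074  0.042     ] disc@49 [ 0.49170585 -0.17306269  0.049     ]
yaw x-edge -0.3533247042904258
yaw x-edge -0.3555479040193677
yaw y-edge -0.343666568460422
yaw y-edge -0.347849931008294
```

The crop confirms the choice: the small fixture's four screws and pointer are clear, and it carries the middle-sized cap. Measured positions:

- Fixture at (0.491, -0.173), yaw -0.35.
- Cap handle top at z of about 0.125.
- Holder at (0.505, 0.161).
- Shaft at (0.485, 0.004).

Now I approach above the cap.

Emit:
{"api": "play_rows", "payload": {"steps": [{"grip":1,"delta_pos":[0.03,-0.017,0],"dr":[0,0,0]},{"grip":1,"delta_pos":[0.03,-0.017,0],"dr":[0,0,0]},{"grip":1,"delta_pos":[0.03,-0.017,0],"dr":[0,0,0]},{"grip":1,"delta_pos":[0.03,-0.017,0],"dr":[0,0,0]},{"grip":1,"delta_pos":[0.03,-0.017,0],"dr":[0,0,0]},{"grip":1,"delta_pos":[0.03,-0.017,0],"dr":[0,0,0]},{"grip":1,"delta_pos":[0.03,-0.017,0],"dr":[0,0,0]},{"grip":1,"delta_pos":[0.03,-0.017,0],"dr":[0,0,0]},{"grip":1,"delta_pos":[0.03,-0.017,0],"dr":[0,0,0]},{"grip":1,"delta_pos":[0.03,-0.017,0],"dr":[0,0,0]}]}}

```text
time: 0.93
position: [0.445, -0.2357, 0.231]
tool_rot: [-3.141, 0.0, 0.443]
contact_force: [-0.5, -0.9, 0.1]
finger_gap: 0.0851
grasp_force: 0.0
```

Emit:
{"api": "play_rows", "payload": {"steps": [{"grip":1,"delta_pos":[0.0137,-0.0075,0.008],"dr":[0,0,0]},{"grip":1,"delta_pos":[0.0137,-0.0075,0.008],"dr":[0,0,0]},{"grip":1,"delta_pos":[0.0137,-0.0075,0.008],"dr":[0,0,0]},{"grip":1,"delta_pos":[0.0137,-0.0075,0.008],"dr":[0,0,0]},{"grip":1,"delta_pos":[0.0137,-0.0075,0.008],"dr":[0,0,0]},{"grip":1,"delta_pos":[0,0,0.01],"dr":[0,0,0]},{"grip":1,"delta_pos":[0,0,0.01],"dr":[0,0,0]},{"grip":1,"delta_pos":[0,0,0.01],"dr":[0,0,0]},{"grip":1,"delta_pos":[0,0,0.01],"dr":[0,0,0]},{"grip":1,"delta_pos":[0,0,0],"dr":[0,0,0]}]}}

```text
time: 1.77
position: [0.4883, -0.1741, 0.1489]
tool_rot: [-3.138, 0.003, 0.442]
contact_force: [-0.8, -0.6, -0.6]
finger_gap: 0.0851
grasp_force: 0.0
```

Emit:
{"api": "play_rows", "payload": {"steps": [{"grip":1,"delta_pos":[0.002,0.001,0.006],"dr":[0,0,0]},{"grip":1,"delta_pos":[0,0,0.006],"dr":[0,0,0]},{"grip":1,"delta_pos":[0,0,0.006],"dr":[0,0,0]},{"grip":1,"delta_pos":[0,0,0.006],"dr":[0,0,0]},{"grip":1,"delta_pos":[0,0,0.006],"dr":[0,0,0]},{"grip":1,"delta_pos":[0,0,0.006],"dr":[0,0,0]},{"grip":1,"delta_pos":[0,0,0.006],"dr":[0,0,0]},{"grip":1,"delta_pos":[0,0,0.005],"dr":[0,0,0]},{"grip":0,"delta_pos":[0,0,0],"dr":[0,0,0]},{"grip":0,"delta_pos":[0,0,0],"dr":[0,0,0]}]}}

```text
time: 2.6
position: [0.4924, -0.1741, 0.1039]
tool_rot: [-3.141, 0.001, 0.443]
contact_force: [-0.0, 0.3, -0.3]
finger_gap: 0.0639
grasp_force: 0.0
```

```bash
python3 - <<'E'
from h import *
a=snap('top','top1');b=snap('side','side1')
x=cv2.imread('pics/top1.png')[140:240,300:430];y=cv2.imread('pics/side1.png')[150:250,270:400]
cv2.imwrite('pics/c1.png',np.vstack([cv2.resize(i,None,fx=3,fy=3,interpolation=2) for i in(x,y)]));o=get_obs();print(o['position'],o['tool_rot'],o['finger_gap'])
E
```

```text
[ 0.49286231 -0.17430872  0.10446629] [ 3.14129849e+00 -2.53926205e-04  4.42829673e-01] 0.04889374156825503
```

View pics/c1.png

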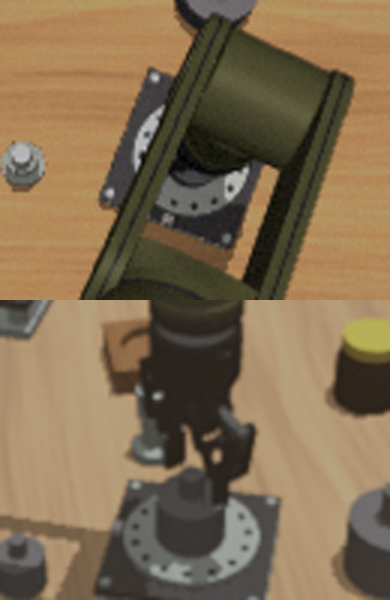

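The handle (about 190,478 in the side crop) sits between the fingers. Closing on it and lifting.

Emit:
{"api": "play_rows", "payload": {"steps": [{"grip":0,"delta_pos":[-0.001,0,0.002],"dr":[0,0,0]},{"grip":0,"delta_pos":[0,0,0.001],"dr":[0,0,0]},{"grip":-0.4,"delta_pos":[0,0,0],"dr":[0,0,0]},{"grip":-0.6,"delta_pos":[0,0,0],"dr":[0,0,0]},{"grip":-1,"delta_pos":[0,0,0],"dr":[0,0,0]},{"grip":-1,"delta_pos":[0,0,0],"dr":[0,0,0]},{"grip":-1,"delta_pos":[0,0,0],"dr":[0,0,0]},{"grip":-1,"delta_pos":[0,0,0],"dr":[0,0,0]},{"grip":-1,"delta_pos":[0,0,0],"dr":[0,0,0]},{"grip":-1,"delta_pos":[0,0,0],"dr":[0,0,0]}]}}

```text
time: 3.53
position: [0.4917, -0.1746, 0.1014]
tool_rot: [-3.142, -0.0, 0.443]
contact_force: [-1.4, 0.5, 2.5]
finger_gap: 0.0196
grasp_force: 58.7
```

Emit:
{"api": "play_rows", "payload": {"steps": [{"grip":-1,"delta_pos":[0,0,-0.004],"dr":[0,0,0]},{"grip":-1,"delta_pos":[0,0,-0.006],"dr":[0,0,0]},{"grip":-1,"delta_pos":[0,0,-0.01],"dr":[0,0,0]},{"grip":-1,"delta_pos":[0,0,-0.015],"dr":[0,0,0]},{"grip":-1,"delta_pos":[0,0,-0.02],"dr":[0,0,0]},{"grip":-1,"delta_pos":[0,0,-0.02],"dr":[0,0,0]},{"grip":-1,"delta_pos":[0,0,-0.02],"dr":[0,0,0]},{"grip":-1,"delta_pos":[0,0,-0.02],"dr":[0,0,0]},{"grip":-1,"delta_pos":[0,0,-0.015],"dr":[0,0,0]},{"grip":-1,"delta_pos":[0,0,-0.005],"dr":[0,0,0]}]}}

```text
time: 4.37
position: [0.4933, -0.1754, 0.24]
tool_rot: [3.137, -0.004, 0.443]
contact_force: [1.4, -1.0, -1.4]
finger_gap: 0.0198
grasp_force: 58.7
```

```bash
python3 - <<'E'
from h import *
a=snap('top','top2');b=snap('side','side2')
x=cv2.imread('pics/top2.png')[140:240,300:430];y=cv2.imread('pics/side2.png')[110:260,270:410]
cv2.imwrite('pics/c2.png',np.vstack([cv2.resize(i,(390,int(i.shape[0]*390/i.shape[1])),interpolation=2)[:350] for i in(y,)]));o=get_obs();print(o['position'],o['tool_rot'],o['finger_gap'],o['grasp_force'],o['contact_force'])
E
```

```text
[ 0.49252944 -0.17504634  0.23800793] [ 3.13879214e+00 -2.31920232e-03  4.42784328e-01] 0.01990858793454633 58.72585415840149 [-0.05300591 -0.75160727 -1.70622475]
```

View pics/c2.png

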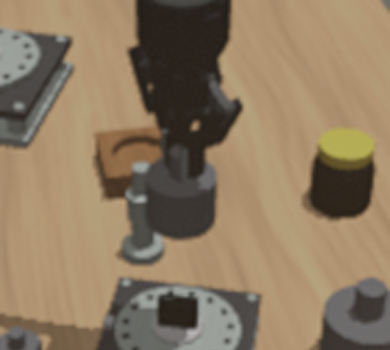

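The cap came up upright in the grip (about 180,205), and the bare knob shows at (178,312) below. Carrying it over the shaft to the holder.

Emit:
{"api": "play_rows", "payload": {"steps": [{"grip":-1,"delta_pos":[0.008,-0.0149,0],"dr":[0,0,0]},{"grip":-1,"delta_pos":[0.0155,-0.0298,0],"dr":[0,0,0]},{"grip":-1,"delta_pos":[0.0155,-0.0298,0],"dr":[0,0,0]},{"grip":-1,"delta_pos":[0.0155,-0.0298,0],"dr":[0,0,0]},{"grip":-1,"delta_pos":[0.0155,-0.0298,0],"dr":[0,0,0]},{"grip":-1,"delta_pos":[0.0155,-0.0298,0],"dr":[0,0,0]},{"grip":-1,"delta_pos":[0.0155,-0.0298,0],"dr":[0,0,0]},{"grip":-1,"delta_pos":[0.0155,-0.0298,0],"dr":[0,0,0]},{"grip":-1,"delta_pos":[0.0155,-0.0298,0],"dr":[0,0,0]},{"grip":-1,"delta_pos":[0.008,-0.0149,0],"dr":[0,0,0]}]}}

```text
time: 5.3
position: [0.5022, 0.131, 0.2349]
tool_rot: [-3.139, 0.002, 0.445]
contact_force: [1.0, -0.3, -1.1]
finger_gap: 0.0198
grasp_force: 58.8
```

Emit:
{"api": "play_rows", "payload": {"steps": [{"grip":-1,"delta_pos":[0.005,-0.0098,0],"dr":[0,0,0]},{"grip":-1,"delta_pos":[0.005,-0.0098,0.01],"dr":[0,0,0]},{"grip":-1,"delta_pos":[0.0053,-0.0098,0.015],"dr":[0,0,0]},{"grip":-1,"delta_pos":[0,0,0.02],"dr":[0,0,0]},{"grip":-1,"delta_pos":[0,0,0.02],"dr":[0,0,0]},{"grip":-1,"delta_pos":[0,0,0.02],"dr":[0,0,0]},{"grip":-1,"delta_pos":[0,0,0.02],"dr":[0,0,0]},{"grip":-1,"delta_pos":[0,0,0.013],"dr":[0,0,0]},{"grip":-1,"delta_pos":[0,0,0],"dr":[0,0,0]},{"grip":-1,"delta_pos":[0,0,0],"dr":[0,0,0]}]}}

```text
time: 6.13
position: [0.5034, 0.1598, 0.1168]
tool_rot: [-3.141, 0.004, 0.442]
contact_force: [0.0, 0.4, -0.5]
finger_gap: 0.0197
grasp_force: 58.9
```

```bash
python3 - <<'E'
from h import *
snap('side','side3');snap('top','top3')
o=get_obs();p=o['position'];print(p,o['tool_rot'],o['finger_gap'],o['contact_force'])
y=cv2.imread('pics/side3.png')[110:200,270:390]
im=cv2.resize(y,None,fx=6,fy=6,interpolation=2)
d=json.load(open('pics/side3.json'));R=Ro.from_euler('xyz',d['attitude']).as_matrix()
def proj(X):
    c=(np.atleast_2d(X)-d['origin'])@R; return np.c_[c[:,0]/c[:,2],c[:,1]/c[:,2]]*d['intrinsics'][0][0]+[d['intrinsics'][0][2],d['intrinsics'][1][2]]
a=np.linspace(0,2*np.pi,80)
def circ(c,r,z,col):
    q=(proj(np.c_[c[0]+r*np.cos(a),c[1]+r*np.sin(a),0*a+z])-[270,110]+.5)*6; cv2.polylines(im,[q.astype(int)],True,col,1)
c=p[:2]+[-.0008,.0007]; r=p[2]-.0525
circ(c,.032,r,(0,255,0));circ(c,.032,r+.048,(0,255,0)); circ((.5047,.1612),.035,.034,(0,0,255))
cv2.imwrite('pics/c3.png',im)
E
```

```text
[0.50510508 0.16042699 0.11863456] [ 3.14127046e+00 -6.51937495e-04  4.42116144e-01] 0.01986915955484734 [ 0.3285679  -0.19269964 -0.66759996]
```

View pics/c3.png

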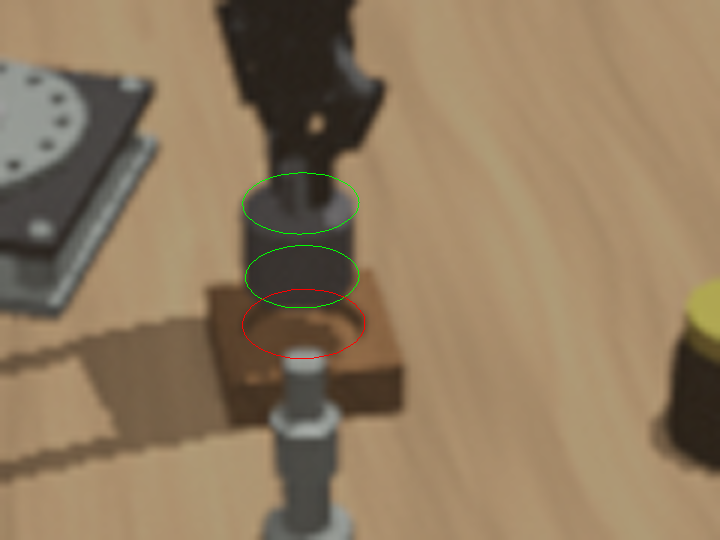

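The cap hangs upright over the recess, about 2 mm to the -x side (cap centre about 299 px, recess about 305 px). I correct that and lower it.

Emit:
{"api": "play_rows", "payload": {"steps": [{"grip":-1,"delta_pos":[0.0014,0.0006,0.004],"dr":[0,0,0]},{"grip":-1,"delta_pos":[0,0,0.005],"dr":[0,0,0]},{"grip":-1,"delta_pos":[0,0,0.005],"dr":[0,0,0]},{"grip":-1,"delta_pos":[0,0,0.005],"dr":[0,0,0]},{"grip":-1,"delta_pos":[0,0,0.005],"dr":[0,0,0]},{"grip":-1,"delta_pos":[0,0,0.004],"dr":[0,0,0]},{"grip":-1,"delta_pos":[0,0,0.003],"dr":[0,0,0]},{"grip":-1,"delta_pos":[0,0,0.003],"dr":[0,0,0]},{"grip":-1,"delta_pos":[0,0,0.003],"dr":[0,0,0]},{"grip":-1,"delta_pos":[0,0,0],"dr":[0,0,0]}]}}

```text
time: 7.07
position: [0.5057, 0.1608, 0.0807]
tool_rot: [-3.141, 0.001, 0.443]
contact_force: [0.5, 0.0, -1.8]
finger_gap: 0.02
grasp_force: 58.9
```

Emit:
{"api": "play_rows", "payload": {"steps": [{"grip":-1,"delta_pos":[0,0,0.0015],"dr":[0,0,0]},{"grip":-1,"delta_pos":[0,0,0.001],"dr":[0,0,0]},{"grip":-1,"delta_pos":[0,0,0.001],"dr":[0,0,0]},{"grip":-1,"delta_pos":[0,0,0.001],"dr":[0,0,0]},{"grip":-1,"delta_pos":[0,0,0.001],"dr":[0,0,0]},{"grip":-1,"delta_pos":[0,0,0.001],"dr":[0,0,0]},{"grip":-1,"delta_pos":[0,0,0.001],"dr":[0,0,0]},{"grip":-1,"delta_pos":[0,0,0],"dr":[0,0,0]},{"grip":-1,"delta_pos":[0,0,0],"dr":[0,0,0]},{"grip":-1,"delta_pos":[0,0,0],"dr":[0,0,0]}]}}

```text
time: 7.9
position: [0.5061, 0.1608, 0.0738]
tool_rot: [-3.142, 0.0, 0.443]
contact_force: [-0.3, 0.5, -0.9]
finger_gap: 0.02
grasp_force: 58.9
```

Emit:
{"api": "play_rows", "payload": {"steps": [{"grip":-1,"delta_pos":[0,0,0.0008],"dr":[0,0,0]},{"grip":-1,"delta_pos":[0,0,0.0008],"dr":[0,0,0]},{"grip":-1,"delta_pos":[0,0,0.0004],"dr":[0,0,0]},{"grip":-1,"delta_pos":[0,0,0],"dr":[0,0,0]},{"grip":-1,"delta_pos":[0,0,0],"dr":[0,0,0]},{"grip":-1,"delta_pos":[0,0,0],"dr":[0,0,0]},{"grip":-1,"delta_pos":[0,0,0],"dr":[0,0,0]},{"grip":-1,"delta_pos":[0,0,0],"dr":[0,0,0]},{"grip":-1,"delta_pos":[0,0,0],"dr":[0,0,0]},{"grip":-1,"delta_pos":[0,0,0],"dr":[0,0,0]}]}}

```text
time: 8.73
position: [0.5063, 0.161, 0.0723]
tool_rot: [3.142, -0.001, 0.443]
contact_force: [-1.9, -0.3, 5.1]
finger_gap: 0.0203
grasp_force: 59.7
```

Touchdown: 5 N on the floor. Releasing and rising.

Emit:
{"api": "play_rows", "payload": {"steps": [{"grip":-0.5,"delta_pos":[0,0,0],"dr":[0,0,0]},{"grip":-0.2,"delta_pos":[0,0,0],"dr":[0,0,0]},{"grip":0.1,"delta_pos":[0,0,0],"dr":[0,0,0]},{"grip":0.2,"delta_pos":[0,0,0],"dr":[0,0,0]},{"grip":0.2,"delta_pos":[0,0,0],"dr":[0,0,0]},{"grip":0.2,"delta_pos":[0,0,0],"dr":[0,0,0]},{"grip":0.2,"delta_pos":[0,0,-0.005],"dr":[0,0,0]},{"grip":0.2,"delta_pos":[0,0,-0.015],"dr":[0,0,0]},{"grip":0.2,"delta_pos":[0,0,-0.025],"dr":[0,0,0]},{"grip":0.2,"delta_pos":[0,0,-0.025],"dr":[0,0,0]}]}}

```text
time: 9.57
position: [0.5052, 0.1606, 0.142]
tool_rot: [-3.141, 0.003, 0.443]
contact_force: [0.4, 0.3, -0.2]
finger_gap: 0.051
grasp_force: 0.0
```

```bash
python3 - <<'E'
from h import *
snap('side','side4')
o=get_obs();p=o['position'];print(p,o['tool_rot'],o['finger_gap'],o['contact_force'])
y=cv2.imread('pics/side4.png')[110:200,270:390]
cv2.imwrite('pics/c4.png',cv2.resize(y,None,fx=5,fy=5,interpolation=2))
E
```

```text
[0.50886292 0.16149331 0.14742637] [ 3.14000361 -0.00723227  0.44282824] 0.050876432894618136 [2.32243611 0.41784369 2.75619819]
```

View pics/c4.png

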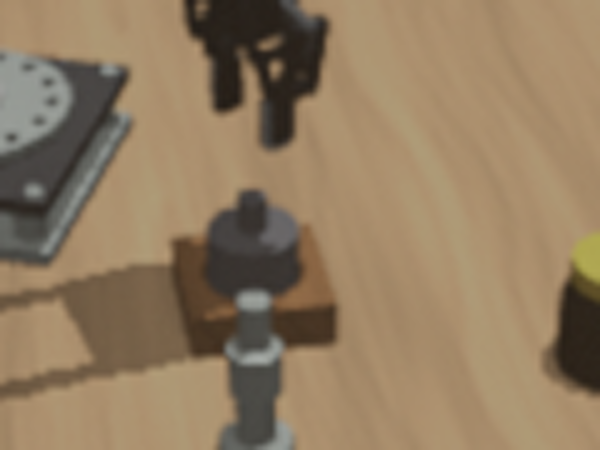

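The cap is seated upright in the recess (about 252,250). Now I rise and turn the tool to the knob's grip yaw. That is the fixture yaw plus pi, about 2.79, so joint 6 stays in range through the turn.

Emit:
{"api": "play_rows", "payload": {"steps": [{"grip":0.2,"delta_pos":[0,0,-0.02],"dr":[0,0,0]},{"grip":0.2,"delta_pos":[0,0,-0.02],"dr":[0,0,-0.06]},{"grip":0.2,"delta_pos":[0,0,-0.02],"dr":[0,0,-0.12]},{"grip":0.2,"delta_pos":[0,0,0],"dr":[0,0,-0.12]},{"grip":0.2,"delta_pos":[0,0,0],"dr":[0,0,-0.12]},{"grip":0.2,"delta_pos":[0,0,0],"dr":[0,0,-0.12]},{"grip":0.2,"delta_pos":[0,0,0],"dr":[0,0,-0.12]},{"grip":0.2,"delta_pos":[0,0,0],"dr":[0,0,-0.12]},{"grip":0.2,"delta_pos":[0,0,0],"dr":[0,0,-0.12]},{"grip":0.2,"delta_pos":[0,0,0],"dr":[0,0,-0.12]}]}}

```text
time: 10.45
position: [0.506, 0.1608, 0.202]
tool_rot: [3.141, -0.0, 1.469]
contact_force: [0.1, -0.6, -0.5]
finger_gap: 0.0513
grasp_force: 0.0
```

Emit:
{"api": "play_rows", "payload": {"steps": [{"grip":0.2,"delta_pos":[0,0,0],"dr":[0,0,-0.12]},{"grip":0.2,"delta_pos":[0,0,0],"dr":[0,0,-0.12]},{"grip":0.2,"delta_pos":[0,0,0],"dr":[0,0,-0.12]},{"grip":0.2,"delta_pos":[0,0,0],"dr":[0,0,-0.12]},{"grip":0.2,"delta_pos":[0,0,0],"dr":[0,0,-0.12]},{"grip":0.2,"delta_pos":[0,0,0],"dr":[0,0,-0.12]},{"grip":0.2,"delta_pos":[0,0,0],"dr":[0,0,-0.12]},{"grip":0.2,"delta_pos":[0,0,0],"dr":[0,0,-0.12]},{"grip":0.2,"delta_pos":[0,0,0],"dr":[0,0,-0.12]},{"grip":0.2,"delta_pos":[0,0,0],"dr":[0,0,-0.12]}]}}

```text
time: 11.28
position: [0.506, 0.1608, 0.202]
tool_rot: [3.141, 0.0, 2.669]
contact_force: [0.6, -0.3, 0.3]
finger_gap: 0.0513
grasp_force: 0.0
```

Emit:
{"api": "play_rows", "payload": {"steps": [{"grip":0.2,"delta_pos":[-0.0078,-0.0169,0],"dr":[0,0,0]},{"grip":0.2,"delta_pos":[-0.0155,-0.0337,0],"dr":[0,0,0]},{"grip":0.2,"delta_pos":[-0.0155,-0.0337,0],"dr":[0,0,0]},{"grip":0.2,"delta_pos":[-0.0155,-0.0337,0],"dr":[0,0,0]},{"grip":0.2,"delta_pos":[-0.0155,-0.0337,0],"dr":[0,0,0]},{"grip":0.2,"delta_pos":[-0.0155,-0.0337,0],"dr":[0,0,0]},{"grip":0.2,"delta_pos":[-0.0155,-0.0337,0],"dr":[0,0,0]},{"grip":0.2,"delta_pos":[-0.0155,-0.0337,0],"dr":[0,0,0]},{"grip":0.2,"delta_pos":[-0.0155,-0.0337,0],"dr":[0,0,0]},{"grip":0.2,"delta_pos":[-0.0078,-0.0169,0],"dr":[0,0,-0.12]}]}}

```text
time: 12.12
position: [0.4901, -0.1768, 0.2022]
tool_rot: [-3.14, 0.002, 2.781]
contact_force: [0.6, -0.4, -0.6]
finger_gap: 0.0514
grasp_force: 0.0
```

```bash
python3 - <<'E'
from h import *
from scipy.ndimage import label
i=cv2.imread('pics/side2.png').astype(int)
# knob bar top: dark pixels in the disc region
g=i.sum(2); m=np.zeros_like(g); m[205:240,318:352]=g[205:240,318:352]<130
l,n=label(m); 
for k in range(1,n+1):
    v,u=np.nonzero(l==k)
    if len(u)>15: print(len(u),u.mean(),v.mean(),u.min(),u.max(),v.min(),v.max()); r=ray('side2',(u.mean(),v.mean()));print(atz(r,.072))
o=get_obs();print(o['position'],o['tool_rot'],o['joint_positions'].round(3))
E
```

```text
115 333.2086956521739 221.90434782608696 327 339 217 226
[ 0.48965194 -0.17630002  0.072     ]
[ 0.49009786 -0.17684529  0.2022322 ] [-3.13974271e+00  1.80198864e-03  2.78145723e+00] [-0.426  0.256  1.661 -0.002  1.222 -1.636]
```

Emit:
{"api": "play_rows", "payload": {"steps": [{"grip":0.2,"delta_pos":[0,0,0.01],"dr":[0,0,0]},{"grip":0.2,"delta_pos":[0,0,0.015],"dr":[0,0,0]},{"grip":0.2,"delta_pos":[0,0,0.015],"dr":[0,0,0]},{"grip":0.2,"delta_pos":[0,0,0.015],"dr":[0,0,0]},{"grip":0.2,"delta_pos":[0,0,0.015],"dr":[0,0,0]},{"grip":0.2,"delta_pos":[0,0,0.015],"dr":[0,0,0]},{"grip":0.2,"delta_pos":[0,0,0.005],"dr":[0,0,0]},{"grip":0.2,"delta_pos":[0,0,0],"dr":[0,0,0]},{"grip":0.2,"delta_pos":[0,0,0],"dr":[0,0,0]},{"grip":0.2,"delta_pos":[0,0,0],"dr":[0,0,0]}]}}

```text
time: 12.95
position: [0.4909, -0.1726, 0.1125]
tool_rot: [3.142, 0.001, 2.783]
contact_force: [0.3, -0.6, 0.7]
finger_gap: 0.0518
grasp_force: 0.0
```

Emit:
{"api": "play_rows", "payload": {"steps": [{"grip":0.2,"delta_pos":[0,-0.0008,0.005],"dr":[0,0,-0.008]},{"grip":0.2,"delta_pos":[0,0,0.007],"dr":[0,0,0]},{"grip":0.2,"delta_pos":[0,0,0.007],"dr":[0,0,0]},{"grip":0.2,"delta_pos":[0,0,0.007],"dr":[0,0,0]},{"grip":0.2,"delta_pos":[0,0,0.007],"dr":[0,0,0]},{"grip":0.2,"delta_pos":[0,0,0.007],"dr":[0,0,0]},{"grip":0.2,"delta_pos":[0,0,0.007],"dr":[0,0,0]},{"grip":0.2,"delta_pos":[0,0,0.005],"dr":[0,0,0]},{"grip":0.2,"delta_pos":[0,0,0],"dr":[0,0,0]},{"grip":0.2,"delta_pos":[0,0,0],"dr":[0,0,0]}]}}

```text
time: 13.78
position: [0.4897, -0.1734, 0.0593]
tool_rot: [3.142, -0.001, 2.791]
contact_force: [-0.5, -0.1, 0.0]
finger_gap: 0.0513
grasp_force: 0.0
```

Emit:
{"api": "play_rows", "payload": {"steps": [{"grip":-0.2,"delta_pos":[0,0,0],"dr":[0,0,0]},{"grip":-0.4,"delta_pos":[0,0,0],"dr":[0,0,0]},{"grip":-0.5,"delta_pos":[0,0,0],"dr":[0,0,0]},{"grip":-0.6,"delta_pos":[0,0,0],"dr":[0,0,0]},{"grip":-0.7,"delta_pos":[0,0,0],"dr":[0,0,0]},{"grip":-1,"delta_pos":[0,0,0],"dr":[0,0,0]},{"grip":-1,"delta_pos":[0,0,0],"dr":[0,0,0]},{"grip":-1,"delta_pos":[0,0,0],"dr":[0,0,0]},{"grip":-1,"delta_pos":[0,0,0],"dr":[0,0,0]},{"grip":-1,"delta_pos":[0,0,0],"dr":[0,0,0]}]}}

```text
time: 14.62
position: [0.4903, -0.1732, 0.0603]
tool_rot: [3.141, 0.001, 2.791]
contact_force: [0.1, 3.5, 5.8]
finger_gap: 0.0127
grasp_force: 58.9
```

```bash
python3 - <<'E'
from h import *
o=get_obs();print(o['position'],o['tool_rot'],o['finger_gap'],o['contact_force'],o['ft_torque'])
E
```

```text
[ 0.49027314 -0.17320548  0.06030444] [3.14102381e+00 7.65780227e-04 2.79067035e+00] 0.012675880768043234 [0.11997079 3.51289172 5.8103113 ] [ 0.49492443 -0.07157753 -0.00498954]
```

Gripped with almost no torque (gap 12.7 mm, 59 N). Now I turn one click.

Emit:
{"api": "play_rows", "payload": {"steps": [{"grip":-1,"delta_pos":[0,0,0],"dr":[0,0,0.045]},{"grip":-1,"delta_pos":[0,0,0],"dr":[0,0,0.045]},{"grip":-1,"delta_pos":[0,0,0],"dr":[0,0,0.05]},{"grip":-1,"delta_pos":[0,0,0],"dr":[0,0,0.05]},{"grip":-1,"delta_pos":[0,0,0],"dr":[0,0,0.05]},{"grip":-1,"delta_pos":[0,0,0],"dr":[0,0,0.05]},{"grip":-1,"delta_pos":[0,0,0],"dr":[0,0,0.05]},{"grip":-1,"delta_pos":[0,0,0],"dr":[0,0,0.045]},{"grip":-1,"delta_pos":[0,0,0],"dr":[0,0,0.034]},{"grip":-1,"delta_pos":[0,0,0],"dr":[0,0,0]}]}}

```text
time: 15.45
position: [0.4903, -0.1731, 0.0603]
tool_rot: [3.141, 0.0, 2.37]
contact_force: [0.2, 4.0, 5.3]
finger_gap: 0.0126
grasp_force: 59.0
```

```bash
python3 - <<'E'
from h import *
o=get_obs();print(o['position'],o['tool_rot'],o['finger_gap'],o['contact_force'],o['ft_torque'],o['grasp_force'])
E
```

```text
[ 0.49034933 -0.17311872  0.06031513] [3.14058389e+00 4.53922729e-04 2.37017611e+00] 0.012553315170696579 [0.18973455 3.98974485 5.31756316] [ 0.48411364 -0.0192045   0.0121166 ] 58.98291528224945
```

First click: turned 0.421 rad, and the torque is near zero there. Second click.

Emit:
{"api": "play_rows", "payload": {"steps": [{"grip":-1,"delta_pos":[0,0,0],"dr":[0,0,0.045]},{"grip":-1,"delta_pos":[0,0,0],"dr":[0,0,0.045]},{"grip":-1,"delta_pos":[0,0,0],"dr":[0,0,0.05]},{"grip":-1,"delta_pos":[0,0,0],"dr":[0,0,0.05]},{"grip":-1,"delta_pos":[0,0,0],"dr":[0,0,0.05]},{"grip":-1,"delta_pos":[0,0,0],"dr":[0,0,0.05]},{"grip":-1,"delta_pos":[0,0,0],"dr":[0,0,0.05]},{"grip":-1,"delta_pos":[0,0,0],"dr":[0,0,0.045]},{"grip":-1,"delta_pos":[0,0,0],"dr":[0,0,0.034]},{"grip":-1,"delta_pos":[0,0,0],"dr":[0,0,0]}]}}

```text
time: 16.28
position: [0.4904, -0.1731, 0.0603]
tool_rot: [3.14, -0.0, 1.951]
contact_force: [1.5, 4.1, 6.7]
finger_gap: 0.0131
grasp_force: 59.0
```

```bash
python3 - <<'E'
from h import *
o=get_obs();print(o['position'],o['tool_rot'],o['finger_gap'],o['contact_force'],o['ft_torque'],o['grasp_force'])
E
```

```text
[ 0.49042662 -0.17306727  0.06033292] [ 3.14033221e+00 -2.68256408e-05  1.95107228e+00] 0.01313859986665321 [1.50024509 4.13044724 6.67162391] [ 0.5215657  -0.01405726 -0.03275658] 58.96846354007721
```

Second click at 0.840 rad. The third comes slower, with a settling call after it.

Emit:
{"api": "play_rows", "payload": {"steps": [{"grip":-1,"delta_pos":[0,0,0],"dr":[0,0,0.045]},{"grip":-1,"delta_pos":[0,0,0],"dr":[0,0,0.05]},{"grip":-1,"delta_pos":[0,0,0],"dr":[0,0,0.05]},{"grip":-1,"delta_pos":[0,0,0],"dr":[0,0,0.05]},{"grip":-1,"delta_pos":[0,0,0],"dr":[0,0,0.05]},{"grip":-1,"delta_pos":[0,0,0],"dr":[0,0,0.05]},{"grip":-1,"delta_pos":[0,0,0],"dr":[0,0,0.045]},{"grip":-1,"delta_pos":[0,0,0],"dr":[0,0,0.035]},{"grip":-1,"delta_pos":[0,0,0],"dr":[0,0,0.025]},{"grip":-1,"delta_pos":[0,0,0],"dr":[0,0,0.015]}]}}

```text
time: 17.12
position: [0.4905, -0.1731, 0.0603]
tool_rot: [3.14, -0.001, 1.536]
contact_force: [1.8, 4.0, 5.1]
finger_gap: 0.0131
grasp_force: 59.0
```

Emit:
{"api": "play_rows", "payload": {"steps": [{"grip":-1,"delta_pos":[0,0,0],"dr":[0,0,0]},{"grip":-1,"delta_pos":[0,0,0],"dr":[0,0,0]},{"grip":-1,"delta_pos":[0,0,0],"dr":[0,0,0]},{"grip":-1,"delta_pos":[0,0,0],"dr":[0,0,0]},{"grip":-1,"delta_pos":[0,0,0],"dr":[0,0,0]},{"grip":-1,"delta_pos":[0,0,0],"dr":[0,0,0]},{"grip":-1,"delta_pos":[0,0,0],"dr":[0,0,0]},{"grip":-1,"delta_pos":[0,0,0],"dr":[0,0,0]},{"grip":-1,"delta_pos":[0,0,0],"dr":[0,0,0]},{"grip":-1,"delta_pos":[0,0,0],"dr":[0,0,0]}]}}

```text
time: 17.95
position: [0.4905, -0.173, 0.0603]
tool_rot: [3.14, -0.001, 1.537]
contact_force: [0.7, 4.9, 6.0]
finger_gap: 0.013
grasp_force: 58.9
```

```bash
python3 - <<'E'
from h import *
o=get_obs();print(o['position'],o['tool_rot'],o['finger_gap'],o['contact_force'],o['ft_torque'],o['grasp_force'])
snap('side','side5')
y=cv2.imread('pics/side5.png')[110:260,270:400]
cv2.imwrite('pics/c5.png',cv2.resize(y,None,fx=4,fy=4,interpolation=2))
E
```

```text
[ 0.49053314 -0.17304801  0.0603354 ] [ 3.14028706e+00 -5.64874589e-04  1.53746951e+00] 0.013008890403869426 [0.68862055 4.85790793 6.00891375] [ 0.57353828 -0.09974831 -0.02181481] 58.94623339176178
```

View pics/c5.png

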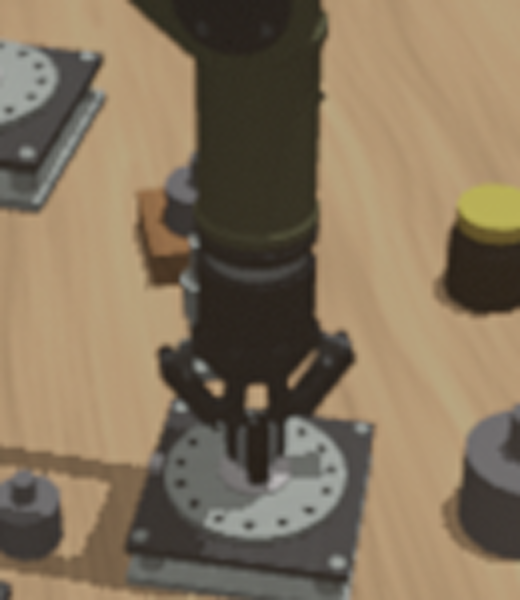

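The knob (about 258,450) is turned and gripped at 1.254 rad with near-zero torque. The cap is still in the recess (about 180,200). Handing in.

```bash
python3 -c "
from rig import sign_off
print(sign_off())"
```

```text
the job is handed in; nothing more can be done
None
```

The job is handed in: the cap stands upright in the recess and the gripper is still holding the knob at the third click (about 1.254 rad of tool turn). I touched no bystander; the judge's verdict was not shown.

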